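# Take the spindle nut off the sharpening machine

### The arm

A 7-joint arm with a two-finger parallel gripper is mounted at the origin on the work surface. World frame = base frame: x ahead of the robot, y to its left, z up, the work surface at z = 0. Lengths are in m, angles in rad, forces in N, time in s.
With the tool pointing down it reaches from about 0.4 to 0.85 m from the base axis. Payload 10.4 kg.
Tool frame: the origin (TCP) lies between the finger pads; the fingertips stand 14 mm ahead of it and the grasp point (between the pads) lies 5 mm behind it; z points along the fingers, y is the line along which they close (so a half turn about z gives the same grasp; the last joint's range is limited). The gripper opens to 87 mm and grips with 3 to 60 N. Pads are 19 mm wide; open, the fingers measure 117 mm over their backs; the gripper's body (75 mm by 190 mm) begins 51 mm behind the grasp point.
Start: joints at [1.27, 0.332, -0.065, 1.46, 0.022, 1.35, -0.088], TCP at [0.171, -0.601, 0.237] pointing down, gripper open.
Joint ranges: [-2.6, 2.6], [-0.5, 2.12], [-1.47, 1.34], [0.16, 2.42], [-1.27, 4.41], [0.06, 2.06], [-2.6, 2.6]. Speed limits (rad/s): [2.22, 2.22, 2.79, 2.79, 3.14, 3.14, 3.14].

### API

Orientations are given as a rotation vector (axis times angle).
In Python, from rig import state, imaging, env gives the robot as it stands.
- The arm moves only by the tool send_rows, never from a script. Its argument "increments" is a list of rows, each an object of numbers: "tx", "ty", "tz": the shift along the tool's x, y, z each as a share of 750 mm, from -1 to 1; "rx", "ry", "rz": the turn, a rotation vector about the tool's x, y, z each as a share of 0.5 rad, from -1 to 1; "grip": the closure, from 0 (fully open) to 1 (shut). In form: [{"tx": .., "ty": .., "tz": .., "rx": .., "ry": .., "rz": .., "grip": ..}, ...]. A call has 1 to 8 rows; each row is the pose to reach, as a shift and turn from the pose commanded when the call began, along the tool's axes at that moment; what a row does not reach only later rows make up. A row lasts 1/8 s, in which the tool goes at most 62.5 mm and 10.7 degrees, less where a joint would pass 70% of its speed; a pose out of reach is approached as far as the arm can. A call with a number of a shift or a turn outside -1 to 1 is refused whole. A call with a gripper value outside its range is refused whole. The fingers move at their own pace and stop on an object; "squeeze" is the grip in N (left out, the last holds). Time passes only in rows, so rows that repeat a pose let the fingers close. It gives the time, the measured TCP pose, the force, the opening and the grip force at its end, in the units of the state.
- state(): the state, without advancing time (a new reading comes with each control period).
- imaging.read_camera(name): name is "scene" or "side" or "wrist"; returns a dict with "img" (480x640x3 uint8, red, green, blue), "K" (3x3 intrinsics, pixels), "k1" (the pictures are not rectified: a ray, as slopes to the right and down, at radius r is drawn at 1 + k1 r^2 times it, then the intrinsics apply), "position" and "rotation" of the camera in the world. Camera axes: x right, y up, looking along -z (the intrinsics and any distortion apply to the point x, -y, -z); pixel columns grow to the right and rows downward; lengths in m; the calibration is good to about 2 mm. A picture is of the moment at which its call begins. There is no depth.
- env.job_done(): hands the job in; it is judged then, once.
The state is a dict: "time": time; "q": joint angles; "dq": joint speeds; "joint_efforts": joint torques, N m; "tcp_pos": TCP position; "tcp_rot": TCP orientation; "contact_force": force on the tool from outside, world axes, zero at the start; "moment": the same for the moment, N m; "width": finger opening in m; "finger_force": force on a finger pad.
Only numpy, scipy, OpenCV 4.12 (cv2) and the standard library are available. Lean on these libraries where they do the work, as an engineer would, in place of code of your own. Each camera call takes 0.05 s, during which the arm holds its last target. There are 200 camera calls.

### The job

The abrasive disc on the sharpening machine is due for changing: unscrew the knurled brass nut from its leaning spindle until the thread lets go, never forcing it, and lift it clear off the stud. Then set the nut down gently, flat on the floor of the blue parts tray, and let go; do not disturb the other tools on the bench.

Things in the scene. Friction and masses are not known exactly. Their poses are not given: they have to be found in the camera images.
- machine: Fixed green sharpening machine, brown abrasive disc 150 mm across on a face leaning 30 degrees to its front. Origin: centre of the disc's face, 135 mm above the bench. z: along the locked spindle, up and out of the face, leaning towards the machine's front (-x side, roughly the robot); y: level, across. On the face a dark hub, 34 mm across, z = 0 to 18 mm, then the stud. Nothing else rises above the face.
- stud_tip (a point): Free end of the steel stud, on the spindle axis, 44 mm above the disc's face; axes as the machine's. Stud 23 mm across its coarse two-start right-hand thread. Unscrewing: counter-clockwise seen from this end, climbing 18 mm per full turn, with about 3 mm of end play.
- nut: Knurled brass nut, a ring 40 mm across and 24 mm tall, bore 25 mm, 0.1 to 0.22 kg. Origin: centre of its underside; z: its axis, towards its top. It starts seated on the hub (underside 18 mm above the disc's face, top 2 mm short of the stud's end), loose enough to turn by hand.
- nut_top (a point): Centre of the nut's top. The thread lets go after 0.35 to 0.6 of a turn, differing each time and not visible: until then the nut resists a pull along the axis; then it lifts freely (turning further does no harm) and is off the stud once raised 26 mm from its seat. Let go on the thread, it stays, settling by up to the end play.
- tray_blue: Fixed blue steel parts tray, 140 mm (its x) by 120 mm (its y), 22 mm high, open on top, walls and floor 4 mm thick. Origin: centre of its underside on the bench.
- tray_yellow: Fixed yellow parts tray of the same size, not to be used; the two trays swap places from time to time.
- hammer: Loose hammer lying on the bench, to be left alone; origin under its middle.
- screwdriver: Loose screwdriver with yellow handle, to be left alone.
- chisel: Loose chisel with wooden handle, about 260 mm long, 22 mm high, to be left alone.
- file: Loose flat file with black handle, 300 mm long, 22 mm high, to be left alone.
- square: Loose try square, dark wooden stock 110 mm, steel blade 150 mm, 20 mm high, to be left alone.
- offcut: Loose plywood offcut 70 x 120 x 22 mm, to be left alone.
- marker: Loose grey and black marker, 145 mm long, 13 mm thick, to be left alone.

How it is judged:
On the way, in this order (a step that is already met when the one before it is completed fails the run):
1. the nut has been turned up its thread: 5.5 mm or more off its seat, still on the stud (z of nut in the frame of machine between 0.0235 and 0.045 m and x of nut in the frame of machine between -0.005 and 0.005 m and y of nut in the frame of machine between -0.005 and 0.005 m), for 0.05 s.
2. the nut is off the stud, its underside at least 5 mm beyond the stud's end, held in the fingers (z of nut in the frame of stud_tip above 0.005 m and contact force between the fingers and nut above 0.5 N), for 0.1 s.
At the end, for the whole second after the job is handed in: the nut lies flat (within 0.12 rad, either face down) on the floor of the blue tray (origin within 4 mm of floor level), at rest (x of nut in the frame of tray_blue between -0.055 and 0.055 m and y of nut in the frame of tray_blue between -0.045 and 0.045 m and ((angle between nut's own z axis and vertical below 0.12 rad and z of nut in the frame of tray_blue below 0.008 m) or (angle between nut's own z axis and vertical above 3.02 rad and z of nut in the frame of tray_blue below 0.032 m)) and linear speed of nut below 0.02 m/s); the robot touches nothing.
It fails at once if the nut is dropped (falls faster than 0.5 m/s out of the fingers) (contact force between the fingers and nut below 0.1 N and linear speed of nut above 0.5 m/s).
It fails at once if the thread is forced (over 90 N between nut and machine) (contact force between nut and machine above 90 N).
It fails at once if another tool is moved by more than 25 mm (distance of any of hammer, screwdriver, chisel, file, square, offcut, marker from where it was at the start of the episode above 0.025 m).
It also fails if it takes over 67 s, if anything falls off the work surface, if the arm or the gripper's body presses on something with over 40 N, if the wrist force passes 120 N, or if a joint passes its speed limit or range.

## Working session

There is one attempt and no reset: what is moved stays moved. The work goes in short steps, Python scripts to look and compute and a tool call to move; the robot and the scene stay as the last step left them, time stands still between calls to the robot, and variables do not carry over. Pictures are saved under pics/ and viewed, at most 10 in all, crops included, and the job is handed in when it is done.

Besides the shell and the picture viewer there is one more tool, called after "Request:" in YAML: its name, and indented under it one key for each argument. send_rows: Moves the arm, as the interface text tells. Its arguments: {"type":"object","properties":{"increments":{"type":"array"},"squeeze":{"type":"number"}},"required":["increments"]}

```bash
mkdir -p pics; ls; python3 - <<'E'
from rig import state, imaging
import cv2
s=state(); print({k:s[k] for k in('time','tcp_pos','tcp_rot','width','contact_force')})
for n in("scene","side"):
    c=imaging.read_camera(n); cv2.imwrite(f"pics/{n}0.png",c["img"][:,:,::-1]); print(n,c["K"],c["k1"],c["position"],c["rotation"])
E
```

```text
pics
{'time': 0.0, 'tcp_pos': array([ 0.17125771, -0.60068807,  0.23573888]), 'tcp_rot': array([-3.10991815e+00, -4.34777801e-01,  4.86080927e-04]), 'width': 0.08674837325336228, 'contact_force': array([-0.3647324 , -0.08551303,  0.07144284])}
scene [[610.78623861   0.         313.08612307]
 [  0.         610.78623861 232.37583454]
 [  0.           0.           1.        ]] -0.01681837924687211 [1.68065372 0.31215559 0.8549533 ] [0.69954502 0.9149166  1.68309724]
side [[575.37603579   0.         327.80351669]
 [  0.         575.37603579 237.26731334]
 [  0.           0.           1.        ]] 0.0018926177648029075 [-0.06114625  0.80952458  1.11187415] [ 0.327943   -0.97568478 -2.30893287]
```

View pics/scene0.png

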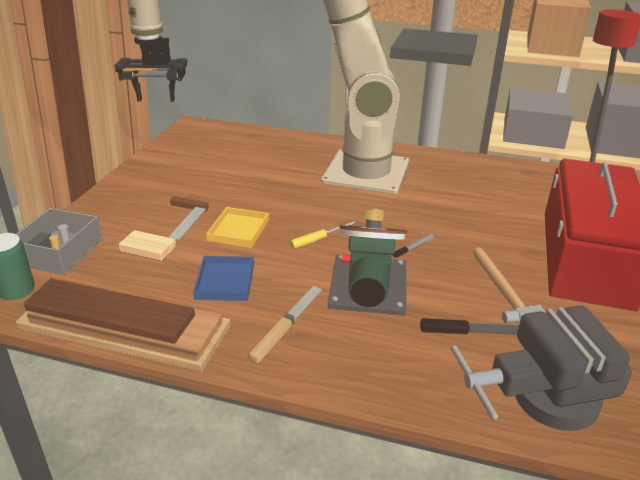

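View pics/side0.png

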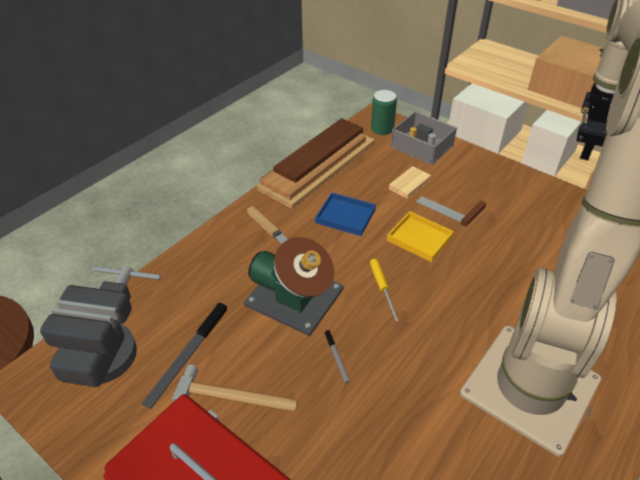

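```bash
cat > h.py <<'E'
import numpy as np, cv2
from scipy.spatial.transform import Rotation as R
def rays(c,uv):
    uv=np.asarray(uv,float).reshape(-1,2); K=c["K"]
    d=(uv-[K[0,2],K[1,2]])/[K[0,0],K[1,1]]
    u=d.copy()
    for _ in range(5): u=d/(1+c["k1"]*(u**2).sum(1,keepdims=True))
    v=np.c_[u[:,0],-u[:,1],-np.ones(len(u))]
    return np.array(c["position"]),v@R.from_rotvec(c["rotation"]).as_matrix().T
def onz(c,uv,z):
    p,v=rays(c,uv); return p+v*((z-p[2])/v[:,2])[:,None]
def tri(rs):
    A=0;b=0
    for p,v in rs:
        v=v/np.linalg.norm(v);M=np.eye(3)-np.outer(v,v);A=A+M;b=b+M@p
    return np.linalg.solve(A,b)
def proj(c,X):
    K=c["K"];y=(np.asarray(X).reshape(-1,3)-c["position"])@R.from_rotvec(c["rotation"]).as_matrix()
    s=np.c_[y[:,0],-y[:,1]]/-y[:,2:]; s=s*(1+c["k1"]*(s**2).sum(1,keepdims=True))
    return s*K[0,0]+[K[0,2],K[1,2]]
def big(m):
    cs,_=cv2.findContours(m.astype(np.uint8),cv2.RETR_EXTERNAL,cv2.CHAIN_APPROX_NONE)
    return max(cs,key=cv2.contourArea)
def axis(psi): return np.array([-.5*np.cos(psi),-.5*np.sin(psi),np.sqrt(.75)])
E
python3 - <<'E'
from h import *
from rig import imaging
from scipy.optimize import least_squares
C={n:imaging.read_camera(n) for n in("scene","side")}
for n,c in C.items():
    i=c["img"].astype(int);r,g,b=i[...,0],i[...,1],i[...,2]
    k=big((b>r+40)&(b>g+25)); bx=cv2.boxPoints(cv2.minAreaRect(k)); ap=cv2.approxPolyDP(cv2.convexHull(k),6,True)[:,0]
    print(n,"blue",ap.tolist()); print(onz(c,ap,.022).round(3).tolist())
    k=big((r>200)&(g>150)&(b<90)&(np.arange(640)[None]>(200 if n=="scene" else 385)))
    print("yel",k.mean(0))
c=C["side"];i=c["img"]
for p in [(285,270),(320,280),(300,245),(311,258),(311,264),(330,300),(345,270),(280,240)]: print(p,i[p[1],p[0]])
hsv=cv2.cvtColor(i,cv2.COLOR_RGB2HSV)
for p in [(285,270),(320,280),(345,270),(311,258)]: print(hsv[p[1],p[0]])
cv2.imwrite("pics/crop.png",cv2.resize(i[210:340,230:370,::-1],None,fx=4,fy=4,interpolation=cv2.INTER_NEAREST))
E
```

```text
scene blue [[204, 256], [252, 257], [246, 299], [194, 298]]
[[0.601, -0.266, 0.022], [0.571, -0.155, 0.022], [0.723, -0.11, 0.022], [0.753, -0.219, 0.022]]
yel [[237.77124183 226.92810458]]
side blue [[331, 193], [374, 204], [360, 234], [316, 222]]
[[0.729, -0.226, 0.022], [0.602, -0.264, 0.022], [0.561, -0.138, 0.022], [0.685, -0.101, 0.022]]
yel [[418.96688742 234.58278146]]
(285, 270) [109  65  44]
(320, 280) [109  64  45]
(300, 245) [107  63  41]
(311, 258) [149 151 150]
(311, 264) [176 134  58]
(330, 300) [76 78 77]
(345, 270) [148  99  56]
(280, 240) [146 151 145]
[ 10 152 109]
[  9 150 109]
[ 14 159 148]
[ 75   3 151]
```

View pics/crop.png

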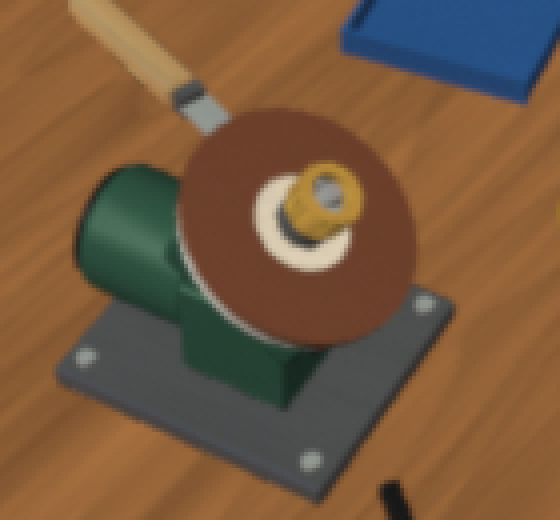

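The side crop shows the brown disc (centre ≈(304,266) full-frame), the brass nut with grey stud at ≈(311,259), and the blue tray to the upper right. Now fit the disc pose and the nut.

```bash
python3 - <<'E'
from h import *
from rig import imaging
from scipy.optimize import least_squares
C={n:imaging.read_camera(n) for n in("scene","side")}
c=C["side"];i=c["img"].astype(int)
m=(abs(i-[109,64,44]).max(2)<16); m[:,:265]=0;m[:,345:]=0;m[:230]=0;m[305:]=0
m=cv2.morphologyEx(m.astype(np.uint8),cv2.MORPH_OPEN,np.ones((3,3)))
k=cv2.convexHull(big(m))[:,0]; p,v=rays(c,k); print(len(k))
def f(x):
    o=np.array([x[0],x[1],.135]);n=axis(x[2]);X=p+v*((o-p)@n/(v@n))[:,None]
    return np.linalg.norm(X-o,axis=1)-.0748
s=least_squares(f,[.6,.1,0],loss="soft_l1",f_scale=.001);x=s.x;print(x,np.abs(f(x)).mean())
o=np.array([x[0],x[1],.135]);n=axis(x[2])
for d in(0,.018,.042): print(d,(o+d*n).round(4),proj(c,o+d*n),proj(C["scene"],o+d*n))
for nm,cc in C.items():
    j=cc["img"].astype(int);mm=(j[...,0]>130)&(j[...,0]-j[...,2]>75)&(j[...,1]-j[...,2]>55); u=proj(cc,o+.03*n)[0].astype(int)
    w=np.zeros_like(mm);w[u[1]-16:u[1]+16,u[0]-16:u[0]+16]=1;kk=big(mm&w);print(nm,cv2.boundingRect(kk))
    cv2.imwrite(f"pics/n_{nm}.png",cv2.resize(j[u[1]-40:u[1]+40,u[0]-40:u[0]+40,::-1].astype(np.uint8),None,fx=6,fy=6))
    # plate orientation
# blue floor
E
```

```text
30
[0.5349912  0.12431593 0.16432559] 0.0005125869708421114
0 [0.535  0.1243 0.135 ] [[304.8302002  265.32019273]] [[373.19699524 227.7352457 ]]
0.018 [0.5261 0.1228 0.1506] [[308.08280327 262.08091984]] [[373.79376866 219.66986671]]
0.042 [0.5143 0.1209 0.1714] [[312.52822609 257.65371776]] [[374.5900163  208.90116732]]
scene (365, 210, 19, 11)
side (301, 251, 20, 18)
```

```bash
cat >> h.py <<'E'
def neutral(psi,spin=0):
    z=-axis(psi);y=np.array([np.sin(psi),-np.cos(psi),0]);M=np.c_[np.cross(y,z),y,z]
    return R.from_matrix(M)*R.from_euler("z",spin)
def inc(pos,rot=None):
    from rig import state
    s=state();r0=R.from_rotvec(s["tcp_rot"]);t=r0.inv().apply(np.array(pos)-s["tcp_pos"])/.75
    w=(r0.inv()*rot).as_rotvec()/.5 if rot is not None else np.zeros(3)
    print("t",t.round(4),"r",w.round(3),"rows",np.linalg.norm(t)*12,np.linalg.norm(w)*.5/.187,"q",s["q"].round(2),"time",s["time"])
O=np.array([.535,.1243,.135]);PSI=.164
E
python3 - <<'E'
from h import *
inc([.42,-.3,.35],neutral(PSI)); print(O+.14*axis(PSI))
inc(O+.14*axis(PSI),neutral(PSI))
E
```

```text
t [ 0.4288 -0.295  -0.1515] r [-0.06   1.046  0.222] rows 6.504967670193527 2.8639681329114905 q [ 1.27  0.33 -0.06  1.46  0.02  1.35 -0.09] time 0.3
[0.46593925 0.11287139 0.25624356]
t [ 0.6387 -0.8076 -0.0263] r [-0.06   1.046  0.222] rows 12.359112103528494 2.8639681329114905 q [ 1.27  0.33 -0.06  1.46  0.02  1.35 -0.09] time 0.3
```

Request:
send_rows:
  increments:
    - {"tx": 0.14, "ty": -0.1, "tz": -0.1, "grip": 0}
    - {"tx": 0.28, "ty": -0.2, "tz": -0.15, "grip": 0}
    - {"tx": 0.43, "ty": -0.295, "tz": -0.15, "ry": 0.3, "grip": 0}
    - {"tx": 0.43, "ty": -0.295, "tz": -0.15, "ry": 0.7, "rz": 0.2, "grip": 0}
    - {"tx": 0.43, "ty": -0.295, "tz": -0.15, "ry": 1, "rz": 0.2, "grip": 0}
    - {"tx": 0.43, "ty": -0.295, "tz": -0.15, "ry": 1, "rz": 0.2, "grip": 0}
    - {"tx": 0.43, "ty": -0.295, "tz": -0.15, "ry": 1, "rz": 0.2, "grip": 0}
    - {"tx": 0.43, "ty": -0.295, "tz": -0.15, "ry": 1, "rz": 0.2, "grip": 0}

```text
invalid input
```

```bash
python3 - <<'E'
from h import *
inc(O+.17*axis(PSI),neutral(PSI))
E
```

```text
t [ 0.6188 -0.8098 -0.0609] r [-0.06   1.046  0.222] rows 12.252208911967688 2.8639681329114905 q [ 1.27  0.33 -0.06  1.46  0.02  1.35 -0.09] time 0.3
```

Request:
send_rows:
  increments:
    - {"tx": 0.14, "ty": -0.1, "tz": -0.1, "rx": 0, "ry": 0, "rz": 0, "grip": 0}
    - {"tx": 0.28, "ty": -0.2, "tz": -0.15, "rx": 0, "ry": 0, "rz": 0, "grip": 0}
    - {"tx": 0.43, "ty": -0.295, "tz": -0.15, "rx": 0, "ry": 0.3, "rz": 0.1, "grip": 0}
    - {"tx": 0.43, "ty": -0.295, "tz": -0.15, "rx": 0, "ry": 0.7, "rz": 0.2, "grip": 0}
    - {"tx": 0.43, "ty": -0.295, "tz": -0.15, "rx": 0, "ry": 1, "rz": 0.2, "grip": 0}
    - {"tx": 0.43, "ty": -0.295, "tz": -0.15, "rx": 0, "ry": 1, "rz": 0.2, "grip": 0}
    - {"tx": 0.43, "ty": -0.295, "tz": -0.15, "rx": 0, "ry": 1, "rz": 0.2, "grip": 0}
    - {"tx": 0.43, "ty": -0.295, "tz": -0.15, "rx": 0, "ry": 1, "rz": 0.2, "grip": 0}

```text
time: 1.3
tcp_pos: [0.4225, -0.2973, 0.3501]
tcp_rot: [-2.968, -0.269, -0.754]
contact_force: [-0.8, -1.1, 0.6]
width: 0.0868
finger_force: 0.0
```

```bash
python3 - <<'E'
from h import *
inc(O+.17*axis(PSI),neutral(PSI))
E
```

```text
t [ 0.0724 -0.525   0.1561] r [-0.061  0.048  0.017] rows 6.629358307943301 0.2138037471331268 q [ 1.11 -0.13 -0.28  1.81 -0.5   1.23 -0.45] time 1.3
```

Request:
send_rows:
  increments:
    - {"tx": 0.01, "ty": -0.08, "tz": 0.02, "rx": 0, "ry": 0, "rz": 0, "grip": 0}
    - {"tx": 0.02, "ty": -0.16, "tz": 0.04, "rx": 0, "ry": 0, "rz": 0, "grip": 0}
    - {"tx": 0.03, "ty": -0.24, "tz": 0.07, "rx": 0, "ry": 0, "rz": 0, "grip": 0}
    - {"tx": 0.05, "ty": -0.32, "tz": 0.09, "rx": 0, "ry": 0, "rz": 0, "grip": 0}
    - {"tx": 0.06, "ty": -0.4, "tz": 0.12, "rx": -0.06, "ry": 0.05, "rz": 0.02, "grip": 0}
    - {"tx": 0.072, "ty": -0.48, "tz": 0.14, "rx": -0.06, "ry": 0.05, "rz": 0.02, "grip": 0}
    - {"tx": 0.072, "ty": -0.525, "tz": 0.156, "rx": -0.06, "ry": 0.05, "rz": 0.02, "grip": 0}
    - {"tx": 0.072, "ty": -0.525, "tz": 0.156, "rx": -0.06, "ry": 0.05, "rz": 0.02, "grip": 0}

```text
time: 2.3
tcp_pos: [0.45, 0.1125, 0.2814]
tcp_rot: [-2.98, -0.247, -0.799]
contact_force: [0.3, -0.5, -0.3]
width: 0.087
finger_force: 0.0
```

```bash
python3 - <<'E'
from h import *
from rig import imaging
c=imaging.read_camera("wrist");cv2.imwrite("pics/w1.png",c["img"][:,:,::-1])
inc(O+.17*axis(PSI),neutral(PSI)); print(c["position"],c["rotation"],c["k1"],c["K"][0])
for d in (0,.018,.042,.044): print(d,proj(c,O+d*axis(PSI)))
E
```

```text
t [ 0.0013  0.0063 -0.0011] r [-0.009 -0.     0.003] rows 0.07791090847173557 0.02577887650405156 q [ 0.38 -0.48 -0.59  2.16 -0.3   0.87 -1.5 ] time 2.35
[0.44294518 0.11144004 0.45007716] [ 0.19694954 -0.162527   -1.39886101] -0.08131322626884416 [405.51238419   0.         320.05839468]
0 [[324.2842581  219.06385421]]
0.018 [[324.4419502  224.57870237]]
0.042 [[324.68141497 232.96307366]]
0.044 [[324.70309646 233.72278842]]
```

View pics/w1.png

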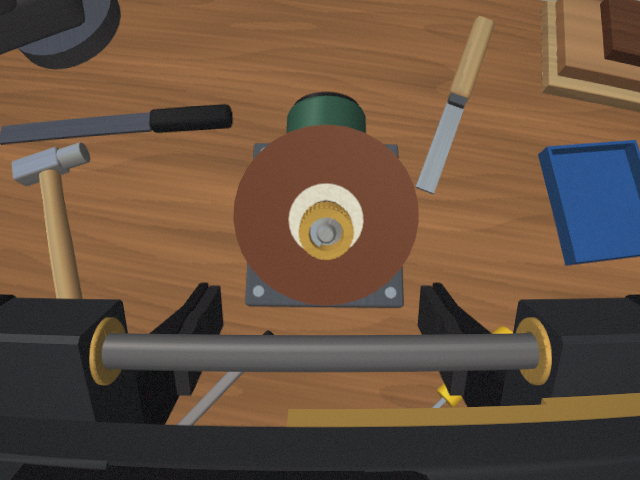

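The wrist view shows the disc (centre ≈(326,214)), the nut's top at ≈(326,232) and the stud end centred in it, within about 2 px of my prediction. I'll refit from this view, then test the spin direction.

```bash
python3 - <<'E'
from h import *
from rig import imaging
from scipy.optimize import least_squares
c=imaging.read_camera("wrist");i=c["img"].astype(int)
m=(abs(i-[109,64,44]).max(2)<25); m[:,:225]=0;m[:,425:]=0;m[:120]=0;m[310:]=0
m=cv2.morphologyEx(m.astype(np.uint8),cv2.MORPH_OPEN,np.ones((3,3)))
k=cv2.convexHull(big(m))[:,0]; p,v=rays(c,k)
print(i[200,260],k.min(0),k.max(0))
def f(x):
    o=np.array([x[0],x[1],.135]);n=axis(x[2]);X=p+v*((o-p)@n/(v@n))[:,None]
    return np.linalg.norm(X-o,axis=1)-.075
s=least_squares(f,[.535,.124,.16],loss="soft_l1",f_scale=.001);x=s.x;print(x,np.abs(f(x)).mean())
# stud end
hsv=cv2.cvtColor(c["img"],cv2.COLOR_RGB2HSV)
mm=np.zeros((480,640),bool);mm[212:255,306:347]=hsv[212:255,306:347,1]<60
mm[:,:]&=True
kk=big(mm);print(cv2.boundingRect(kk),cv2.minEnclosingCircle(kk))
b=np.zeros((480,640),bool);b[195:265,295:360]=((i[...,0]-i[...,2]>70)&(i[...,1]-i[...,2]>45))[195:265,295:360]
kk=big(b);print("nut",cv2.boundingRect(kk))
o=np.array([x[0],x[1],.135]);print(proj(c,[o+.042*axis(x[2]),o+.044*axis(x[2])]))
E
```

```text
[110  67  48] [237 125] [421 305]
[0.53436307 0.12309413 0.16277413] 0.00015725493091453132
(313, 218, 33, 29) ((329.0064697265625, 231.5413360595703), 16.194276809692383)
nut (302, 202, 56, 58)
[[329.85983229 234.37388318]
 [329.91266077 235.14653022]]
```

Request:
send_rows:
  increments:
    - {"tx": 0, "ty": 0, "tz": 0, "rx": 0, "ry": 0, "rz": 0.3, "grip": 0}
    - {"tx": 0, "ty": 0, "tz": 0, "rx": 0, "ry": 0, "rz": 0.6, "grip": 0}
    - {"tx": 0, "ty": 0, "tz": 0, "rx": 0, "ry": 0, "rz": 1, "grip": 0}
    - {"tx": 0, "ty": 0, "tz": 0, "rx": 0, "ry": 0, "rz": 1, "grip": 0}

```text
time: 2.9
tcp_pos: [0.4513, 0.1061, 0.2819]
tcp_rot: [-2.838, 0.494, -0.73]
contact_force: [-0.1, -0.6, 1.1]
width: 0.0871
finger_force: 0.0
```

```bash
python3 - <<'E'
from h import *
inc(O+.17*axis(PSI),neutral(PSI,1))
E
```

```text
t [-0.002  -0.0054 -0.    ] r [ 0.002 -0.002  0.984] rows 0.06911069429129828 2.6304707230544673 q [ 0.45 -0.49 -0.62  2.16 -0.34  0.87 -1.95] time 2.9
```

```bash
sed -i 's/^O=.*/O=np.array([.5346,.1236,.135]);PSI=.163/' h.py; python3 - <<'E'
from h import *
inc(O+.085*axis(PSI),neutral(PSI,.85))
E
```

```text
t [-0.0023 -0.0045  0.113 ] r [ 0.001 -0.001  0.686] rows 1.3567883946817842 1.8329585198864684 q [ 0.45 -0.49 -0.62  2.16 -0.34  0.87 -1.95] time 2.9
```

Request:
send_rows:
  increments:
    - {"tx": -0.002, "ty": -0.0045, "tz": 0.04, "rx": 0, "ry": 0, "rz": 0.3, "grip": 0}
    - {"tx": -0.002, "ty": -0.0045, "tz": 0.08, "rx": 0, "ry": 0, "rz": 0.686, "grip": 0}
    - {"tx": -0.0023, "ty": -0.0045, "tz": 0.113, "rx": 0, "ry": 0, "rz": 0.686, "grip": 0}
    - {"tx": -0.0023, "ty": -0.0045, "tz": 0.113, "rx": 0, "ry": 0, "rz": 0.686, "grip": 0}
    - {"tx": -0.0023, "ty": -0.0045, "tz": 0.113, "rx": 0, "ry": 0, "rz": 0.686, "grip": 0}

```text
time: 3.52
tcp_pos: [0.4925, 0.118, 0.2093]
tcp_rot: [-2.651, 0.944, -0.661]
contact_force: [0.1, 0.1, 0.1]
width: 0.0872
finger_force: 0.0
```

```bash
python3 - <<'E'
from h import *
from rig import imaging
c=imaging.read_camera("wrist");cv2.imwrite("pics/w2.png",c["img"][:,:,::-1])
inc(O+.085*axis(PSI),neutral(PSI,.85))
for d in (0,.018,.042,.044): print(d,proj(c,O+d*axis(PSI)))
E
```

```text
t [0.001  0.0019 0.001 ] r [-0.002 -0.002  0.006] rows 0.028288891042061434 0.017435566076143584 q [ 0.62 -0.33 -0.86  2.19 -0.31  0.66 -2.33] time 3.575
0 [[322.40255354 251.42096639]]
0.018 [[322.56439865 261.29258987]]
0.042 [[322.82149841 277.00045461]]
0.044 [[322.84547983 278.46728645]]
```

View pics/w2.png

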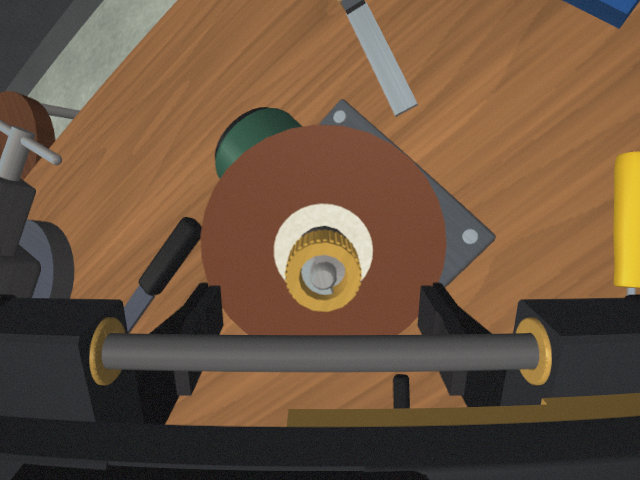

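The nut's top sits at ≈(323,275) against a predicted (323,277), so it is aligned to about 1 mm. Descending.

```bash
python3 - <<'E'
from h import *
inc(O+.027*axis(PSI),neutral(PSI,.85))
E
```

```text
t [0.0009 0.002  0.0783] r [-0.002 -0.002  0.006] rows 0.9399814931344137 0.017435566076143584 q [ 0.62 -0.33 -0.86  2.19 -0.31  0.66 -2.33] time 3.575
```

Request:
send_rows:
  increments:
    - {"tx": 0.001, "ty": 0.001, "tz": 0.025, "rx": 0, "ry": 0, "rz": 0, "grip": 0}
    - {"tx": 0.001, "ty": 0.001, "tz": 0.05, "rx": 0, "ry": 0, "rz": 0, "grip": 0}
    - {"tx": 0.001, "ty": 0.001, "tz": 0.078, "rx": 0, "ry": 0, "rz": 0, "grip": 0}
    - {"tx": 0.001, "ty": 0.001, "tz": 0.078, "rx": 0, "ry": 0, "rz": 0, "grip": 0}
    - {"tx": 0.001, "ty": 0.001, "tz": 0.078, "rx": 0, "ry": 0, "rz": 0, "grip": 0}
    - {"tx": 0.001, "ty": 0.001, "tz": 0.078, "rx": 0, "ry": 0, "rz": 0, "grip": 0}

```text
time: 4.32
tcp_pos: [0.5215, 0.1222, 0.1587]
tcp_rot: [-2.65, 0.945, -0.662]
contact_force: [0.6, 1.3, -0.1]
width: 0.087
finger_force: 0.0
```

```bash
python3 - <<'E'
from h import *
inc(O+.027*axis(PSI),neutral(PSI,.85))
E
```

```text
t [0.0003 0.0011 0.0002] r [-0.002 -0.003  0.004] rows 0.014148379236727073 0.014694023254311834 q [ 0.77 -0.15 -1.06  2.19 -0.1   0.5  -2.51] time 4.325
```

Request:
send_rows:
  increments:
    - {"tx": 0, "ty": 0, "tz": 0, "rx": 0, "ry": 0, "rz": 0, "grip": 0.3}
    - {"tx": 0, "ty": 0, "tz": 0, "rx": 0, "ry": 0, "rz": 0, "grip": 0.5}
    - {"tx": 0, "ty": 0, "tz": 0, "rx": 0, "ry": 0, "rz": 0, "grip": 0.7}
    - {"tx": 0, "ty": 0, "tz": 0, "rx": 0, "ry": 0, "rz": 0, "grip": 0.8}
    - {"tx": 0, "ty": 0, "tz": 0, "rx": 0, "ry": 0, "rz": 0, "grip": 0.8}
    - {"tx": 0, "ty": 0, "tz": 0, "rx": 0, "ry": 0, "rz": 0, "grip": 0.8}
  squeeze: 15

```text
time: 5.08
tcp_pos: [0.5213, 0.1222, 0.1577]
tcp_rot: [-2.65, 0.945, -0.659]
contact_force: [-1.5, -0.2, -0.3]
width: 0.0392
finger_force: 15.0
```

Request:
send_rows:
  increments:
    - {"tx": 0, "ty": 0, "tz": 0, "rx": 0, "ry": 0, "rz": 0, "grip": 0.8}
    - {"tx": 0, "ty": 0, "tz": -0.0005, "rx": 0, "ry": 0, "rz": -0.25, "grip": 0.8}
    - {"tx": 0, "ty": 0, "tz": -0.001, "rx": 0, "ry": 0, "rz": -0.5, "grip": 0.8}
    - {"tx": 0, "ty": 0, "tz": -0.0015, "rx": 0, "ry": 0, "rz": -0.75, "grip": 0.8}
    - {"tx": 0, "ty": 0, "tz": -0.0019, "rx": 0, "ry": 0, "rz": -1, "grip": 0.8}
    - {"tx": 0, "ty": 0, "tz": -0.0019, "rx": 0, "ry": 0, "rz": -1, "grip": 0.8}
  squeeze: 30

```text
time: 5.82
tcp_pos: [0.5204, 0.1219, 0.1588]
tcp_rot: [-2.901, 0.271, -0.755]
contact_force: [-0.1, -2.2, -0.4]
width: 0.0395
finger_force: 30.0
```

```bash
cat > st.py <<'E'
from h import *
from rig import state
s=state();n=axis(PSI);d=s["tcp_pos"]-O
z=R.from_rotvec(s["tcp_rot"]);
sp=(neutral(PSI,.85).inv()*z).as_rotvec()[2]
print("q",s["q"].round(2),"h",(d@n).round(4),"lat",(d-d@n*n).round(4),"F ax",(s["contact_force"]@n).round(1),s["contact_force"].round(1),"M",(z.inv().apply(s["moment"])).round(2),"ff",s["finger_force"],"spin",sp.round(2),s["time"])
E
python3 st.py
```

```text
q [ 0.66 -0.13 -0.97  2.2  -0.06  0.51 -2.05] h 0.0277 lat [-0.0005  0.0005 -0.0002] F ax -0.1 [-0.1 -2.2 -0.4] M [-0.65 -0.73  0.01] ff 29.994873937484954 spin -0.5 5.825
```

Request:
send_rows:
  increments:
    - {"tx": 0, "ty": 0, "tz": -0.0005, "rx": 0, "ry": 0, "rz": -0.25, "grip": 0.8}
    - {"tx": 0, "ty": 0, "tz": -0.001, "rx": 0, "ry": 0, "rz": -0.5, "grip": 0.8}
    - {"tx": 0, "ty": 0, "tz": -0.0015, "rx": 0, "ry": 0, "rz": -0.75, "grip": 0.8}
    - {"tx": 0, "ty": 0, "tz": -0.0019, "rx": 0, "ry": 0, "rz": -1, "grip": 0.8}
    - {"tx": 0, "ty": 0, "tz": -0.0019, "rx": 0, "ry": 0, "rz": -1, "grip": 0.8}

```text
time: 6.45
tcp_pos: [0.5195, 0.1212, 0.1597]
tcp_rot: [-2.995, -0.469, -0.81]
contact_force: [-1.4, -4.8, 0.4]
width: 0.0393
finger_force: 30.0
```

Request:
send_rows:
  increments:
    - {"tx": 0, "ty": 0, "tz": -0.0005, "rx": 0, "ry": 0, "rz": -0.25, "grip": 0.8}
    - {"tx": 0, "ty": 0, "tz": -0.001, "rx": 0, "ry": 0, "rz": -0.5, "grip": 0.8}
    - {"tx": 0, "ty": 0, "tz": -0.0015, "rx": 0, "ry": 0, "rz": -0.75, "grip": 0.8}
    - {"tx": 0, "ty": 0, "tz": -0.0019, "rx": 0, "ry": 0, "rz": -1, "grip": 0.8}
    - {"tx": 0, "ty": 0, "tz": -0.0019, "rx": 0, "ry": 0, "rz": -1, "grip": 0.8}

```text
time: 7.08
tcp_pos: [0.5188, 0.1205, 0.1609]
tcp_rot: [2.684, 1.15, 0.757]
contact_force: [-2.9, -6.1, 0.2]
width: 0.0392
finger_force: 30.0
```

```bash
python3 st.py
```

```text
q [ 0.48 -0.13 -0.81  2.2  -0.01  0.51 -1.1 ] h 0.0305 lat [-0.0007 -0.0007 -0.0005] F ax 2.1 [-2.9 -6.1  0.2] M [-0.38 -1.81  0.04] ff 29.990767945000698 spin -1.5 7.075
```

Request:
send_rows:
  increments:
    - {"tx": -0.0008, "ty": 0.0011, "tz": -0.0005, "rx": 0, "ry": 0, "rz": -0.25, "grip": 0.8}
    - {"tx": -0.0008, "ty": 0.0011, "tz": -0.001, "rx": 0, "ry": 0, "rz": -0.5, "grip": 0.8}
    - {"tx": -0.0008, "ty": 0.0011, "tz": -0.0015, "rx": 0, "ry": 0, "rz": -0.75, "grip": 0.8}
    - {"tx": -0.0008, "ty": 0.0011, "tz": -0.0019, "rx": 0, "ry": 0, "rz": -1, "grip": 0.8}
    - {"tx": -0.0008, "ty": 0.0011, "tz": -0.0019, "rx": 0, "ry": 0, "rz": -1, "grip": 0.8}

```text
time: 7.7
tcp_pos: [0.5185, 0.1198, 0.1624]
tcp_rot: [2.235, 1.718, 0.664]
contact_force: [-1.8, -5.3, -0.2]
width: 0.0393
finger_force: 30.0
```

```bash
python3 st.py
```

```text
q [ 0.41 -0.13 -0.73  2.2   0.01  0.52 -0.61] h 0.032 lat [-0.0004 -0.0012 -0.0003] F ax 1.1 [-1.8 -5.3 -0.2] M [ 0.48 -1.39  0.02] ff 29.991395490778814 spin -2.0 7.7
```

Request:
send_rows:
  increments:
    - {"tx": 0, "ty": 0, "tz": -0.0005, "rx": 0, "ry": 0, "rz": -0.25, "grip": 0.8}
    - {"tx": 0, "ty": 0, "tz": -0.001, "rx": 0, "ry": 0, "rz": -0.5, "grip": 0.8}
    - {"tx": 0, "ty": 0, "tz": -0.0015, "rx": 0, "ry": 0, "rz": -0.75, "grip": 0.8}
    - {"tx": 0, "ty": 0, "tz": -0.0019, "rx": 0, "ry": 0, "rz": -1, "grip": 0.8}
    - {"tx": 0, "ty": 0, "tz": -0.0019, "rx": 0, "ry": 0, "rz": -1, "grip": 0.8}

```text
time: 8.32
tcp_pos: [0.5181, 0.1195, 0.1639]
tcp_rot: [1.69, 2.152, 0.54]
contact_force: [-0.4, -5.9, -0.5]
width: 0.0395
finger_force: 30.0
```

```bash
python3 st.py
```

```text
q [ 0.33 -0.13 -0.66  2.21  0.03  0.52 -0.13] h 0.0335 lat [ 0.     -0.0013 -0.0001] F ax 0.2 [-0.4 -5.9 -0.5] M [ 0.76 -1.15  0.05] ff 29.99036863189758 spin -2.5 8.325
```

Request:
send_rows:
  increments:
    - {"tx": 0, "ty": 0, "tz": -0.0005, "rx": 0, "ry": 0, "rz": -0.25, "grip": 0.8}
    - {"tx": 0, "ty": 0, "tz": -0.001, "rx": 0, "ry": 0, "rz": -0.5, "grip": 0.8}
    - {"tx": 0, "ty": 0, "tz": -0.0015, "rx": 0, "ry": 0, "rz": -0.75, "grip": 0.8}
    - {"tx": 0, "ty": 0, "tz": -0.0019, "rx": 0, "ry": 0, "rz": -1, "grip": 0.8}
    - {"tx": 0, "ty": 0, "tz": -0.0019, "rx": 0, "ry": 0, "rz": -1, "grip": 0.8}

```text
time: 8.95
tcp_pos: [0.5178, 0.1197, 0.1655]
tcp_rot: [1.081, 2.447, 0.393]
contact_force: [1.6, -5.8, 0.0]
width: 0.0398
finger_force: 30.0
```

Request:
send_rows:
  increments:
    - {"tx": 0, "ty": 0, "tz": -0.0005, "rx": 0, "ry": 0, "rz": -0.25, "grip": 0.8}
    - {"tx": 0, "ty": 0, "tz": -0.001, "rx": 0, "ry": 0, "rz": -0.5, "grip": 0.8}
    - {"tx": 0, "ty": 0, "tz": -0.0015, "rx": 0, "ry": 0, "rz": -0.75, "grip": 0.8}
    - {"tx": 0, "ty": 0, "tz": -0.0019, "rx": 0, "ry": 0, "rz": -1, "grip": 0.8}
    - {"tx": 0, "ty": 0, "tz": -0.0019, "rx": 0, "ry": 0, "rz": -1, "grip": 0.8}

```text
time: 9.57
tcp_pos: [0.5172, 0.12, 0.1669]
tcp_rot: [0.437, 2.599, 0.229]
contact_force: [3.2, -4.2, 0.7]
width: 0.0394
finger_force: 30.0
```

```bash
python3 st.py
```

```text
q [ 0.19 -0.13 -0.53  2.21  0.06  0.53  0.84] h 0.0365 lat [ 0.0006 -0.0006  0.0003] F ax -0.6 [ 3.2 -4.2  0.7] M [ 0.92 -0.46  0.02] ff 29.990933509907336 spin 2.79 9.575
```

Request:
send_rows:
  increments:
    - {"tx": 0, "ty": 0, "tz": -0.0005, "rx": 0, "ry": 0, "rz": -0.25, "grip": 0.8}
    - {"tx": 0, "ty": 0, "tz": -0.001, "rx": 0, "ry": 0, "rz": -0.5, "grip": 0.8}
    - {"tx": 0, "ty": 0, "tz": -0.0015, "rx": 0, "ry": 0, "rz": -0.75, "grip": 0.8}
    - {"tx": 0, "ty": 0, "tz": -0.0019, "rx": 0, "ry": 0, "rz": -1, "grip": 0.8}
    - {"tx": 0, "ty": 0, "tz": -0.0019, "rx": 0, "ry": 0, "rz": -1, "grip": 0.8}

```text
time: 10.2
tcp_pos: [0.5164, 0.1203, 0.1682]
tcp_rot: [-0.218, 2.608, 0.057]
contact_force: [3.8, -2.5, 0.7]
width: 0.0395
finger_force: 30.0
```

```bash
python3 st.py
```

```text
q [ 0.12 -0.14 -0.47  2.21  0.07  0.53  1.33] h 0.038 lat [ 0.0006 -0.0002  0.0003] F ax -1.1 [ 3.8 -2.5  0.7] M [ 0.72 -0.13  0.03] ff 29.99154377695959 spin 2.29 10.2
```

Request:
send_rows:
  increments:
    - {"tx": 0, "ty": 0, "tz": -0.002, "rx": 0, "ry": 0, "rz": -0.1, "grip": 0.8}
    - {"tx": 0, "ty": 0, "tz": -0.004, "rx": 0, "ry": 0, "rz": -0.2, "grip": 0.8}
    - {"tx": 0, "ty": 0, "tz": -0.006, "rx": 0, "ry": 0, "rz": -0.3, "grip": 0.8}
    - {"tx": 0, "ty": 0, "tz": -0.006, "rx": 0, "ry": 0, "rz": -0.3, "grip": 0.8}

```text
time: 10.7
tcp_pos: [0.514, 0.1198, 0.1719]
tcp_rot: [-0.412, 2.584, 0.004]
contact_force: [3.4, -3.7, -0.6]
width: 0.0392
finger_force: 30.0
```

```bash
python3 st.py
```

```text
q [ 0.1  -0.15 -0.45  2.22  0.06  0.55  1.48] h 0.0424 lat [ 0.0004 -0.0003  0.0002] F ax -1.9 [ 3.4 -3.7 -0.6] M [ 0.81 -0.03  0.1 ] ff 29.988829398625967 spin 2.14 10.7
```

Request:
send_rows:
  increments:
    - {"tx": 0, "ty": 0, "tz": -0.007, "rx": 0, "ry": 0, "rz": 0, "grip": 0.8}
    - {"tx": 0, "ty": 0, "tz": -0.014, "rx": 0, "ry": 0, "rz": 0, "grip": 0.8}
    - {"tx": 0, "ty": 0, "tz": -0.021, "rx": 0, "ry": 0, "rz": 0, "grip": 0.8}
    - {"tx": 0, "ty": 0, "tz": -0.03, "rx": 0, "ry": 0, "rz": 0, "grip": 0.8}
    - {"tx": 0, "ty": 0, "tz": -0.045, "rx": 0, "ry": 0, "rz": 0, "grip": 0.8}
    - {"tx": 0, "ty": 0, "tz": -0.06, "rx": 0, "ry": 0, "rz": 0, "grip": 0.8}
    - {"tx": 0, "ty": 0, "tz": -0.08, "rx": 0, "ry": 0, "rz": 0, "grip": 0.8}
    - {"tx": 0, "ty": 0, "tz": -0.08, "rx": 0, "ry": 0, "rz": 0, "grip": 0.8}

```text
time: 11.7
tcp_pos: [0.4843, 0.1152, 0.2252]
tcp_rot: [-0.421, 2.581, 0.001]
contact_force: [1.2, 0.2, -2.2]
width: 0.0396
finger_force: 30.0
```

```bash
python3 st.py; python3 - <<'E'
from rig import imaging
import cv2
c=imaging.read_camera("side");cv2.imwrite("pics/s2.png",cv2.resize(c["img"][150:330,210:450,::-1],None,fx=3,fy=3))
E
```

```text
q [ 0.07 -0.3  -0.4   2.21 -0.04  0.69  1.57] h 0.1036 lat [0.0009 0.     0.0005] F ax -2.5 [ 1.2  0.2 -2.2] M [-0.16  0.66  0.05] ff 29.99435010155139 spin 2.13 11.7
```

View pics/s2.png

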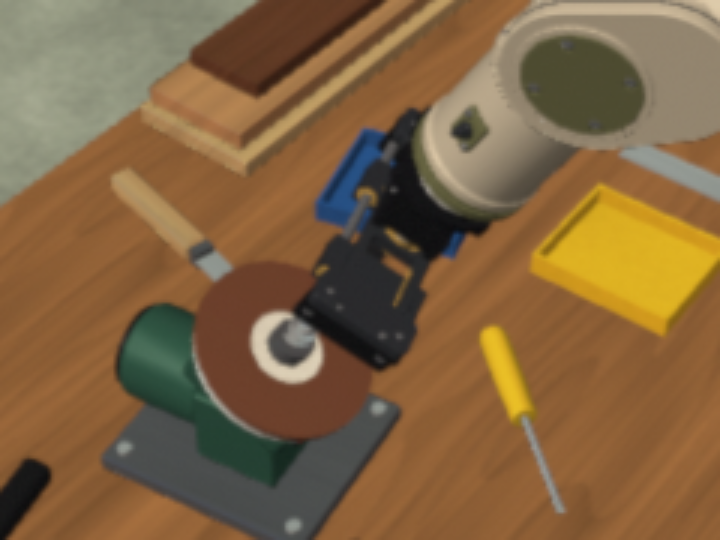

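The side crop shows the bare stud at ≈(298,335) in the crop, with the nut in the fingers (grip force 30 N, pull ≈2 N). Next is the tray. Tool y goes along the tray's long x side, which also brings q7 back.

```bash
cat >> h.py <<'E'
ty=.29;T=np.array([.65,-.19,0])
def down(a):
    y=np.array([np.cos(a),np.sin(a),0]);z=np.array([0,0,-1.]);return R.from_matrix(np.c_[np.cross(y,z),y,z])
E
python3 - <<'E'
from h import *
inc([.50,0.02,.28],down(ty)); inc(T+[0,0,.15],down(ty+.6)); inc(T+[0,0,.15],down(ty))
E
```

```text
t [-0.0164 -0.1328 -0.0641] r [0.701 0.937 3.127] rows 1.7805604600614038 8.926489823581775 q [ 0.07 -0.3  -0.4   2.21 -0.04  0.69  1.57] time 11.75
t [-0.011  -0.4448  0.162 ] r [0.368 1.032 1.96 ] rows 5.68167091757743 6.003287256578941 q [ 0.07 -0.3  -0.4   2.21 -0.04  0.69  1.57] time 11.75
t [-0.011  -0.4448  0.162 ] r [0.701 0.937 3.127] rows 5.68167091757743 8.926489823581775 q [ 0.07 -0.3  -0.4   2.21 -0.04  0.69  1.57] time 11.75
```

Request:
send_rows:
  increments:
    - {"tx": -0.005, "ty": -0.04, "tz": -0.04, "rx": 0.05, "ry": 0.08, "rz": 0.15, "grip": 0.8}
    - {"tx": -0.01, "ty": -0.1, "tz": -0.06, "rx": 0.1, "ry": 0.15, "rz": 0.4, "grip": 0.8}
    - {"tx": -0.016, "ty": -0.17, "tz": -0.06, "rx": 0.15, "ry": 0.23, "rz": 0.7, "grip": 0.8}
    - {"tx": -0.016, "ty": -0.24, "tz": -0.05, "rx": 0.2, "ry": 0.3, "rz": 0.95, "grip": 0.8}
    - {"tx": -0.016, "ty": -0.3, "tz": -0.03, "rx": 0.2, "ry": 0.3, "rz": 0.95, "grip": 0.8}
    - {"tx": -0.016, "ty": -0.3, "tz": -0.03, "rx": 0.2, "ry": 0.3, "rz": 0.95, "grip": 0.8}

```text
time: 12.5
tcp_pos: [0.5495, -0.1012, 0.2647]
tcp_rot: [0.251, 2.756, 0.007]
contact_force: [-0.5, -0.6, -1.7]
width: 0.0394
finger_force: 30.0
```

```bash
python3 - <<'E'
from h import *
inc(T+[0,0,.2],down(ty))
E
```

```text
t [-0.112  -0.0966  0.1324] r [0.478 0.625 2.172] rows 2.3820618643715417 6.176467020056992 q [ 0.29 -0.08 -0.18  1.91 -0.03  0.94  1.52] time 12.5
```

Request:
send_rows:
  increments:
    - {"tx": -0.04, "ty": -0.03, "tz": 0.04, "rx": 0.08, "ry": 0.1, "rz": 0.35, "grip": 0.8}
    - {"tx": -0.08, "ty": -0.06, "tz": 0.08, "rx": 0.16, "ry": 0.2, "rz": 0.7, "grip": 0.8}
    - {"tx": -0.112, "ty": -0.0966, "tz": 0.13, "rx": 0.22, "ry": 0.29, "rz": 1, "grip": 0.8}
    - {"tx": -0.112, "ty": -0.0966, "tz": 0.13, "rx": 0.22, "ry": 0.29, "rz": 1, "grip": 0.8}
    - {"tx": -0.112, "ty": -0.0966, "tz": 0.13, "rx": 0.22, "ry": 0.29, "rz": 1, "grip": 0.8}

```text
time: 13.12
tcp_pos: [0.65, -0.1845, 0.2038]
tcp_rot: [0.985, 2.76, 0.007]
contact_force: [-0.3, 0.6, -1.3]
width: 0.0392
finger_force: 30.0
```

```bash
python3 - <<'E'
from h import *
inc(T+[0,0,.15],down(ty+.5));inc(T+[0,0,.15],down(ty))
E
```

```text
t [ 0.0095 -0.0111  0.0706] r [0.169 0.386 0.19 ] rows 0.864774755953462 1.2356880702481248 q [ 0.3   0.32 -0.13  1.57  0.08  1.05  1.04] time 13.125
t [ 0.0095 -0.0111  0.0706] r [0.263 0.337 1.186] rows 0.864774755953462 3.3706413161355013 q [ 0.3   0.32 -0.13  1.57  0.08  1.05  1.04] time 13.125
```

Request:
send_rows:
  increments:
    - {"tx": 0.004, "ty": -0.005, "tz": 0.02, "rx": 0.08, "ry": 0.12, "rz": 0.33, "grip": 0.8}
    - {"tx": 0.0095, "ty": -0.011, "tz": 0.045, "rx": 0.16, "ry": 0.23, "rz": 0.66, "grip": 0.8}
    - {"tx": 0.0095, "ty": -0.011, "tz": 0.07, "rx": 0.245, "ry": 0.347, "rz": 0.99, "grip": 0.8}
    - {"tx": 0.0095, "ty": -0.011, "tz": 0.07, "rx": 0.245, "ry": 0.347, "rz": 0.99, "grip": 0.8}
    - {"tx": 0.0095, "ty": -0.011, "tz": 0.07, "rx": 0.245, "ry": 0.347, "rz": 0.99, "grip": 0.8}

```text
time: 13.75
tcp_pos: [0.6503, -0.1904, 0.1529]
tcp_rot: [1.745, 2.607, 0.001]
contact_force: [0.6, -0.3, -1.0]
width: 0.0392
finger_force: 30.0
```

```bash
python3 - <<'E'
from h import *
from rig import imaging
inc(T+[0,0,.05],down(ty+.1))
c=imaging.read_camera("scene");cv2.imwrite("pics/sc3.png",cv2.resize(c["img"][170:320,140:340,::-1],None,fx=4,fy=4,interpolation=cv2.INTER_CUBIC))
E
```

```text
t [ 0.0012 -0.0006  0.1371] r [0.007 0.007 0.002] rows 1.6456708693635922 0.02658844856564193 q [ 0.25  0.49 -0.05  1.41  0.02  1.23  0.59] time 13.75
```

View pics/sc3.png

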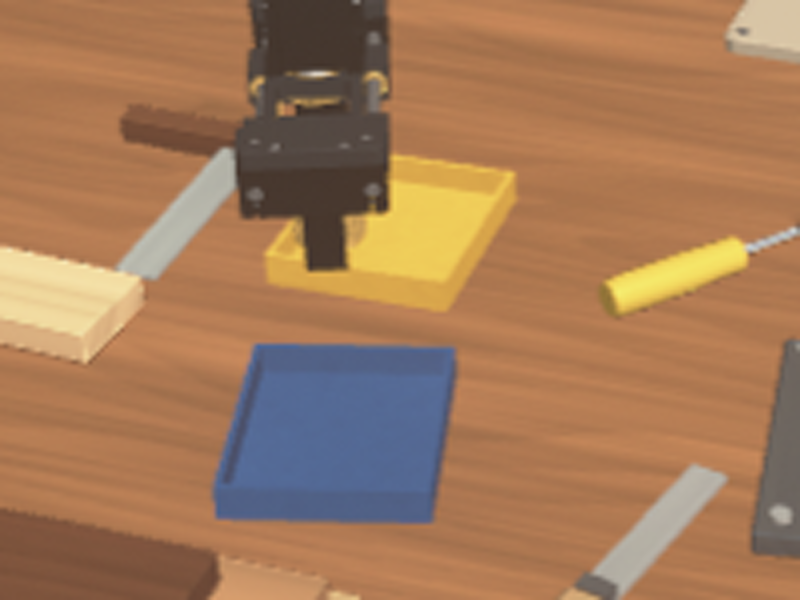

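The crop shows the hand above the blue tray's position, with the nut between the fingers and the tips slightly below its underside. Descending slowly, so that the tips end just above the tray floor.

Request:
send_rows:
  increments:
    - {"tx": 0.001, "ty": 0, "tz": 0.04, "rx": 0.007, "ry": 0.007, "rz": 0, "grip": 0.8}
    - {"tx": 0.001, "ty": 0, "tz": 0.08, "rx": 0.007, "ry": 0.007, "rz": 0, "grip": 0.8}
    - {"tx": 0.001, "ty": 0, "tz": 0.12, "rx": 0.007, "ry": 0.007, "rz": 0, "grip": 0.8}
    - {"tx": 0.001, "ty": 0, "tz": 0.145, "rx": 0.007, "ry": 0.007, "rz": 0, "grip": 0.8}
    - {"tx": 0.001, "ty": 0, "tz": 0.16, "rx": 0.007, "ry": 0.007, "rz": 0, "grip": 0.8}
    - {"tx": 0.001, "ty": 0, "tz": 0.174, "rx": 0.007, "ry": 0.007, "rz": 0, "grip": 0.8}
    - {"tx": 0.001, "ty": 0, "tz": 0.174, "rx": 0.007, "ry": 0.007, "rz": 0, "grip": 0.8}
    - {"tx": 0.001, "ty": 0, "tz": 0.174, "rx": 0.007, "ry": 0.007, "rz": 0, "grip": 0.8}

```text
time: 14.8
tcp_pos: [0.6502, -0.1906, 0.0211]
tcp_rot: [-1.752, -2.605, 0.002]
contact_force: [-0.3, 0.4, -1.2]
width: 0.0396
finger_force: 30.0
```

```bash
python3 - <<'E'
from h import *
from rig import imaging,state
s=state();print(s["contact_force"],s["tcp_pos"]);inc(T+[0,0,.019],down(ty+.1))
c=imaging.read_camera("scene");cv2.imwrite("pics/sc4.png",cv2.resize(c["img"][200:320,160:300,::-1],None,fx=5,fy=5,interpolation=cv2.INTER_CUBIC))
E
```

```text
[-0.26993944  0.4280395  -1.24308731] [ 0.65019924 -0.19061059  0.02110537]
t [0.0008 0.0001 0.0028] r [-0.005 -0.003 -0.007] rows 0.035218480342965805 0.023435072362515103 q [ 0.25  0.63 -0.05  1.51  0.03  1.01  0.58] time 14.8
```

View pics/sc4.png

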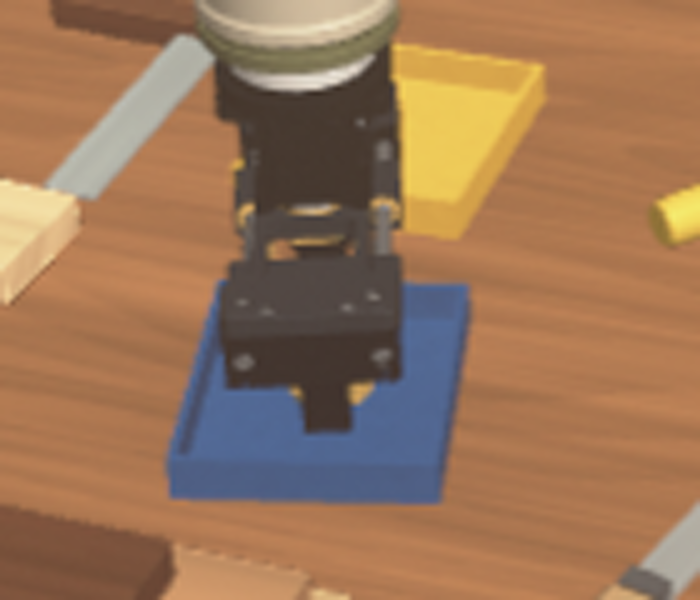

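The nut and fingers are inside the blue tray, near its centre. Lowering the last 2–3 mm until the tips touch, with the grip eased.

Request:
send_rows:
  increments:
    - {"tx": 0.001, "ty": 0, "tz": 0.001, "rx": 0, "ry": 0, "rz": 0, "grip": 0.8}
    - {"tx": 0.001, "ty": 0, "tz": 0.002, "rx": 0, "ry": 0, "rz": 0, "grip": 0.8}
    - {"tx": 0.001, "ty": 0, "tz": 0.003, "rx": 0, "ry": 0, "rz": 0, "grip": 0.8}
    - {"tx": 0.001, "ty": 0, "tz": 0.0035, "rx": 0, "ry": 0, "rz": 0, "grip": 0.8}
    - {"tx": 0.001, "ty": 0, "tz": 0.0035, "rx": 0, "ry": 0, "rz": 0, "grip": 0.8}
  squeeze: 10

```text
time: 15.48
tcp_pos: [0.6496, -0.1898, 0.0186]
tcp_rot: [-1.752, -2.604, 0.002]
contact_force: [-3.7, 0.9, 5.8]
width: 0.04
finger_force: 15.5
```

Request:
send_rows:
  increments:
    - {"tx": 0, "ty": 0, "tz": 0, "rx": 0, "ry": 0, "rz": 0, "grip": 0.56}
    - {"tx": 0, "ty": 0, "tz": 0, "rx": 0, "ry": 0, "rz": 0, "grip": 0.55}
  squeeze: 3

```text
time: 15.72
tcp_pos: [0.6495, -0.1899, 0.0186]
tcp_rot: [-1.752, -2.604, 0.002]
contact_force: [-3.6, 1.8, 5.3]
width: 0.0401
finger_force: 8.6
```

Request:
send_rows:
  increments:
    - {"tx": 0, "ty": 0, "tz": -0.0005, "rx": 0, "ry": 0, "rz": 0, "grip": 0.55}
    - {"tx": 0, "ty": 0, "tz": -0.0005, "rx": 0, "ry": 0, "rz": 0, "grip": 0.54}
    - {"tx": 0, "ty": 0, "tz": -0.0005, "rx": 0, "ry": 0, "rz": 0, "grip": 0.535}
    - {"tx": 0, "ty": 0, "tz": -0.0005, "rx": 0, "ry": 0, "rz": 0, "grip": 0.53}
    - {"tx": 0, "ty": 0, "tz": -0.0005, "rx": 0, "ry": 0, "rz": 0, "grip": 0.52}
    - {"tx": 0, "ty": 0, "tz": -0.0005, "rx": 0, "ry": 0, "rz": 0, "grip": 0.5}
    - {"tx": 0, "ty": 0, "tz": -0.0005, "rx": 0, "ry": 0, "rz": 0, "grip": 0.45}
    - {"tx": 0, "ty": 0, "tz": -0.0005, "rx": 0, "ry": 0, "rz": 0, "grip": 0.35}

```text
time: 16.73
tcp_pos: [0.6489, -0.1901, 0.0186]
tcp_rot: [-1.751, -2.603, 0.003]
contact_force: [-7.5, 0.6, 9.3]
width: 0.0413
finger_force: 4.2
```

Request:
send_rows:
  increments:
    - {"tx": 0, "ty": 0, "tz": -0.005, "rx": 0, "ry": 0, "rz": 0, "grip": 0.25}
    - {"tx": 0, "ty": 0, "tz": -0.02, "rx": 0, "ry": 0, "rz": 0, "grip": 0.25}
    - {"tx": 0, "ty": 0, "tz": -0.06, "rx": 0, "ry": 0, "rz": 0, "grip": 0.25}
    - {"tx": 0, "ty": 0, "tz": -0.12, "rx": 0, "ry": 0, "rz": 0, "grip": 0.25}
    - {"tx": 0, "ty": 0, "tz": -0.18, "rx": 0, "ry": 0, "rz": 0, "grip": 0.25}
    - {"tx": 0, "ty": 0, "tz": -0.25, "rx": 0, "ry": 0, "rz": 0, "grip": 0.25}
    - {"tx": 0, "ty": 0, "tz": -0.25, "rx": 0, "ry": 0, "rz": 0, "grip": 0.25}

```text
time: 17.6
tcp_pos: [0.6525, -0.1906, 0.2118]
tcp_rot: [1.751, 2.602, 0.003]
contact_force: [0.2, -0.1, -0.4]
width: 0.0652
finger_force: 0.0
```

```bash
python3 - <<'E'
from h import *
from rig import imaging
c=imaging.read_camera("wrist");cv2.imwrite("pics/w5.png",c["img"][:,:,::-1])
c=imaging.read_camera("scene");w=c["img"][240:320,170:290,::-1];cv2.imwrite("pics/sc5.png",cv2.resize(w,None,fx=6,fy=6,interpolation=cv2.INTER_CUBIC))
E
```

```text
(no output)
```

View pics/sc5.png

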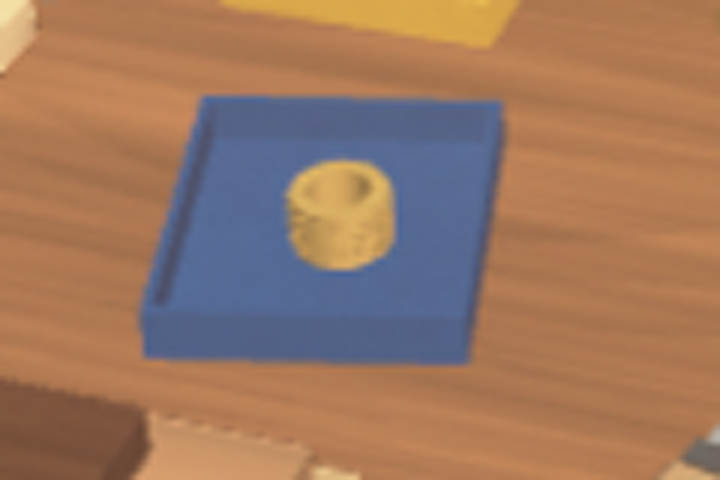

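The nut stands flat near the middle of the blue tray (crop ≈(340,215)), with the hand clear above it. Handing in.

```bash
python3 -c "
from rig import env
print(env.job_done())"
```

```text
the job is handed in; nothing more can be done
None
```

I unscrewed the nut, lifted it off the stud, left it lying flat near the middle of the blue tray with the hand clear, and handed the job in at about 18 s; the result was not reported, and the nut was let go from a few millimetres above the tray floor because the fingertips reached past its underside.

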